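# Seat the returned setting block and turn its flag over

## Robot

A 7-joint arm with a two-finger parallel gripper is mounted at the origin on a cart in front of the work surface, level with it; the furniture and walls round the work are solid. World frame = base frame: x ahead of the robot, y to its left, z up, the work surface at z = 0. Lengths are in m, angles in degrees, forces in N, time in s.
With the tool pointing down it reaches from about 0.4 to 0.9 m from the base axis. Payload 5.5 kg.
Tool frame: the origin (TCP) lies between the finger pads; the fingertips stand 8 mm ahead of it and the grasp point (between the pads) lies 11 mm behind it; z points along the fingers, y is the line along which they close (so a half turn about z gives the same grasp; the last joint's range is limited). The gripper opens to 85 mm and grips with 20 to 120 N. Pads are 22 mm wide; open, the fingers measure 114 mm over their backs; the gripper's body (76 mm by 85 mm) begins 54 mm behind the grasp point. The pads swing forward as they close: fully open they stand 13 mm farther back than shut.
Start: joints at [85.268, 28.699, -24.465, 88.831, 12.651, 65.22, -12.049], TCP at [0.22, -0.612, 0.239] pointing down, gripper open.
Joint ranges: [-164.97, 164.97], [-17.58, 116.51], [-87.97, 89.64], [11.32, 138.91], [-80.73, 260.73], [10.89, 115.49], [-147.41, 147.41]. Speed limits (degrees/s): [147.25, 147.25, 180, 180, 180, 180, 180].

## Interface

Orientations are given as a 3x3 rotation matrix whose columns are the frame's x, y, z axes.
In Python, from bench import arm gives the robot as it stands.
- The arm moves only by the tool jog_arm, never from a script. Its argument "motion" is text: rows parted by semicolons, each of 7 numbers parted by spaces: the shift along the world's x, y, z in cm, then the turn, a rotation vector about the world's x, y, z in degrees, then the closure in counts, from 0 (fully open) to 255 (shut). A call has 1 to 5 rows; each row is the pose to reach, as a shift and turn from the pose commanded when the call began; what a row does not reach only later rows make up. A row lasts 1/8 s, in which the tool goes at most 62.5 mm and 10.7 degrees, less where a joint would pass 70% of its speed; a pose out of reach is approached as far as the arm can. A call with a gripper value outside its range is refused whole. The fingers move at their own pace and stop on an object; the grip force is fixed at half the most. Time passes only in rows, so rows that repeat a pose let the fingers close. It gives the time, the measured TCP pose, the force, the opening and the grip force at its end, in the units of the state.
- arm.state(): the state, without advancing time (a new reading comes with each control period).
- arm.read_camera(name): name is "scene" or "top" or "wrist"; returns a dict with "color" (384x512x3 uint8, red, green, blue), "fx", "fy", "cx", "cy" (pixels), "rvec" (rotation vector, rad) and "tvec" (3), from world to camera coordinates, as OpenCV has them; the wrist camera has in their place "mount" (4x4, takes a point from camera to tool coordinates, whose origin is the TCP and whose axes are the flange's). Camera axes: x right, y down, z forward; pixel columns grow to the right and rows downward; lengths in m; the calibration is good to about 2 mm. A picture is of the moment at which its call begins: read the wrist's pose just before it. There is no depth.
- arm.hand_in(): hands the job in; it is judged then, once.
The state is a dict: "time": time; "joints": joint angles; "qvel": joint speeds; "joint_efforts": joint torques, N m; "ee_pos": TCP position; "ee_rot": TCP orientation; "force": force on the tool from outside, world axes, zero at the start; "ft_torque": the same for the moment, N m; "finger_gap": finger opening in m; "grasp_force": force on a finger pad.
Only numpy, scipy, OpenCV 4.12 (cv2) and the standard library are available. Lean on these libraries where they do the work, as an engineer would, in place of code of your own. Each camera call takes 0.05 s, during which the arm holds its last target. There are 200 camera calls.

## Task

One setting block has been put back in the three-slot rack, but it stands short of its back stop and its hinged flag still lies towards you with the open circle up. Using the fingers only to push, never picking anything up, push that block fully home against its back stop, then turn its flag right over its hinge until it lies flat over the slot with the full disc up, keeping the block in. Leave the empty slot's flag, the slot that is already closed and the things lying around as they are.

Things in the scene. Friction and masses are not known exactly. Their poses are not given: they have to be found in the camera images.
- rack: Dark steel base plate, 188 x 222 x 6 mm, immovable. Screwed to it side by side, 75 mm apart, in any order, are three equal slots. Origin on the bench top (z = 0), midway below the line of the hinges; x runs away from the robot along the slots, z up; plate from x = -49 mm to 139.
- slot_returned: The slot to deal with. Origin on the bench top below the middle of its hinge, axes as the rack's. mm: floor at z = 10; guide rails 27 apart inside, each 5 thick, top z = 21.5, from x = 14 to 128; back stop face at x = 126, 37 wide, top z = 38. Hinge axis along y at x = 0, z = 24; its ears, top z = 31, at y = +-19.5 to 24.5; from x = 6 to the block the slot is clear down to its floor.
- slot_empty: An equal slot whose block is out; its flag lies towards the robot, open circle up. Frame as slot_returned. Leave it as it is.
- slot_kept: An equal slot whose block is home and whose flag already lies over the slot, full disc up. Frame as slot_returned. Leave it as it is.
- block_returned: Loose ground steel block in slot_returned, 50 mm long (its y axis, along the slot), 25 wide, 25 high, 0.17 to 0.34 kg. Origin at the centre of its underside. It starts 16 to 24 mm short of the stop (front face at x = 52 to 60 mm in the slot's frame); home, its origin is at x = 101, its front face at x = 76, its top at z = 35. Slides with a few newtons.
- block_kept: An equal block, home in slot_kept behind its flag. Leave it.
- block_out: The third equal block, in use and lying loose on the bench to the right of the rack. Leave it.
- flag_returned (a joint): Flag of slot_returned, rad: 0 = level towards the robot (slot's -x), open circle up; 1.57 upright; 3.14 = level over the slot, full disc up. Stops at both ends; starts at 0 to 0.35. The hinge is stiff: the flag stays where it is left and turns with about 0.05 N m (1 N at its end). At 3.14 its tab dips into the slot just in front of a block that is home; a block short of the stop is in its way.
- tab_returned (a point): Middle of the free edge of flag_returned. The flag is a 4 mm aluminium plate, 35 mm wide, centred on the hinge axis, 58 mm long from it, then a tab 24 mm wide bent up 45 degrees (at angle 0) to this edge, 67 mm from the axis and 10 mm above it. At angle 0 it overhangs the rack's front edge: a fingertip in front of it, lower than the tab, can push it in and up, round the hinge.
- flag_empty (a joint): The same angle for the flag of slot_empty; starts at 0. Leave it.
- flag_kept (a joint): The same angle for the flag of slot_kept; starts at 3.14. Leave it.
- oil_stone: Loose dressing stone stick, 13 x 90 x 12 mm, on the bench to the left of the rack. Leave it.
- brush: Loose flat brush, 32 x 173 x 9 mm, on the bench to the right of the rack. Leave it.
- screw_short: Loose socket head screw, 13 mm across, 33 high, standing on its head right of the rack. Leave it.
- screw_long: Loose socket head screw, 13 mm across, 43 high, standing on its head right of the rack. Leave it.
- ink: Loose ink bottle, 42 mm across, 74 high, on the bench to the right of the rack. Leave it.
Not all that is in view belongs to the job. What is shaped like the block_kept but purple is not meant.

How it is judged:
By the outcome, as a careful person would: the job done as asked, in the order asked, and still so for the second after the job is handed in, with the robot touching nothing.
It also fails if it takes over 50 s, if anything falls off the work surface, if the arm or the gripper's body presses on something with over 40 N, if the wrist force passes 120 N, or if a joint passes its speed limit or range.

## Working session

There is one attempt and no reset: what is moved stays moved. The work goes in short steps, Python scripts to look and compute and a tool call to move; the robot and the scene stay as the last step left them, time stands still between calls to the robot, and variables do not carry over. Pictures are saved under pics/ and viewed, at most 10 in all, crops included, and the job is handed in when it is done.

Besides the shell and the picture viewer there is one more tool, called after "Emit:" as name(argument=value, ...), one argument or row to a line, values as JSON. jog_arm: Moves the arm, as the interface text tells. Its arguments: {"type":"object","properties":{"motion":{"type":"string"}},"required":["motion"]}

```bash
mkdir -p pics
cat > h.py <<'E'
import numpy as np, cv2
from bench import arm
def cam(n):
    c=arm.read_camera(n); return c
def ray(c,u,v,z):
    R=cv2.Rodrigues(np.array(c["rvec"],float))[0]; t=np.array(c["tvec"],float).ravel()
    d=R.T@np.array([(u-c["cx"])/c["fx"],(v-c["cy"])/c["fy"],1]); o=-R.T@t
    return o+d*(z-o[2])/d[2]
def proj(c,P):
    R=cv2.Rodrigues(np.array(c["rvec"],float))[0]; t=np.array(c["tvec"],float).ravel()
    p=(R@np.atleast_2d(P).T).T+t
    return np.c_[c["fx"]*p[:,0]/p[:,2]+c["cx"],c["fy"]*p[:,1]/p[:,2]+c["cy"]]
E
python3 - <<'E'
from h import *
import pickle
d={}
for n in("scene","top"):
    c=cam(n); d[n]=c
    cv2.imwrite(f"pics/{n}0.png",cv2.resize(c["color"][:,:,::-1],(768,576),interpolation=cv2.INTER_CUBIC))
    R=cv2.Rodrigues(np.array(c["rvec"],float))[0]; print(n,-R.T@np.array(c["tvec"]).ravel(),c["fx"],R[2])
pickle.dump(d,open("c0.pkl","wb"))
s=arm.state();print(s["time"],s["ee_rot"],s["finger_gap"])
E
```

```text
scene [ 0.30348276 -0.6706003   0.74453666] 462.7162227106263 [ 0.29837133  0.54743618 -0.78184921]
top [ 0.36136322 -0.18281276  1.13629437] 469.4023901077743 [ 0.15823777  0.00905557 -0.98735951]
0.1 [[ 9.40793097e-01  3.38980787e-01 -6.11392190e-04]
 [ 3.38981339e-01 -9.40791559e-01  1.70117251e-03]
 [ 1.47218496e-06 -1.80770190e-03 -9.99998366e-01]] 0.08548491472429343
```

View pics/scene0.png

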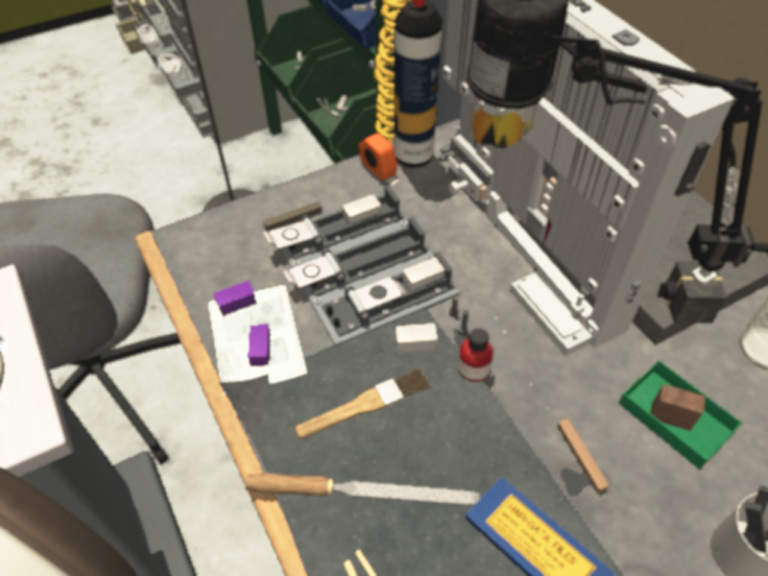

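View pics/top0.png

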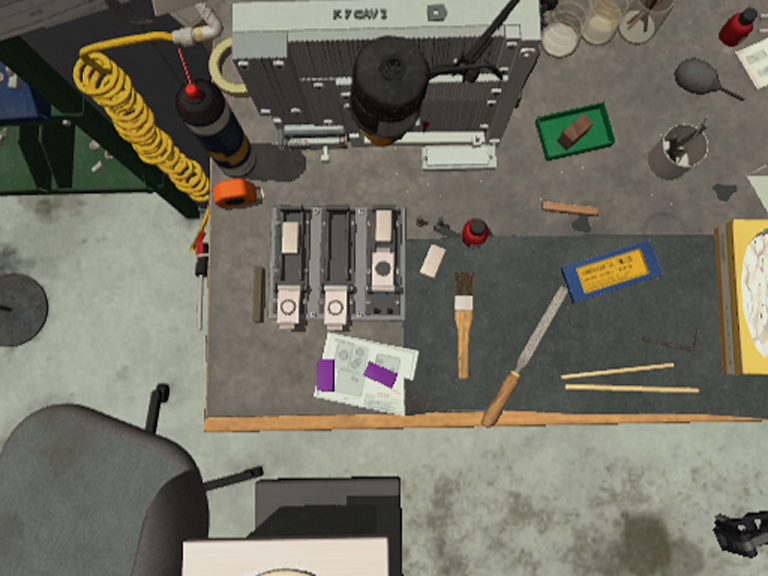

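In the top view, the candidates are the left-slot block at (290,237), short of its stop with open-circle flag (288,307); the home block (383,225), with disc flag (383,268); the loose block (432,260); and purple blocks (325,375) and (380,375). The empty slot's flag is at (336,307). I choose the left slot and will check it in a close crop.

Run:
```python
from h import *
import pickle
d=pickle.load(open("c0.pkl","rb"))
a=d["top"]["color"][130:225,165:285,::-1]; cv2.imwrite("pics/topc.png",cv2.resize(a,None,fx=6,fy=6,interpolation=cv2.INTER_CUBIC))
a=d["scene"]["color"][120:230,165:310,::-1]; cv2.imwrite("pics/scenec.png",cv2.resize(a,None,fx=5,fy=5,interpolation=cv2.INTER_CUBIC))
```

```text
(no output)
```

View pics/topc.png

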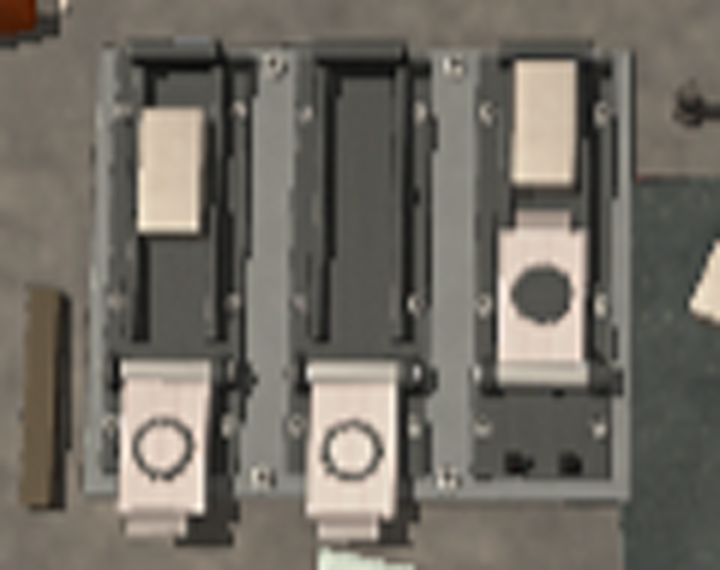

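View pics/scenec.png

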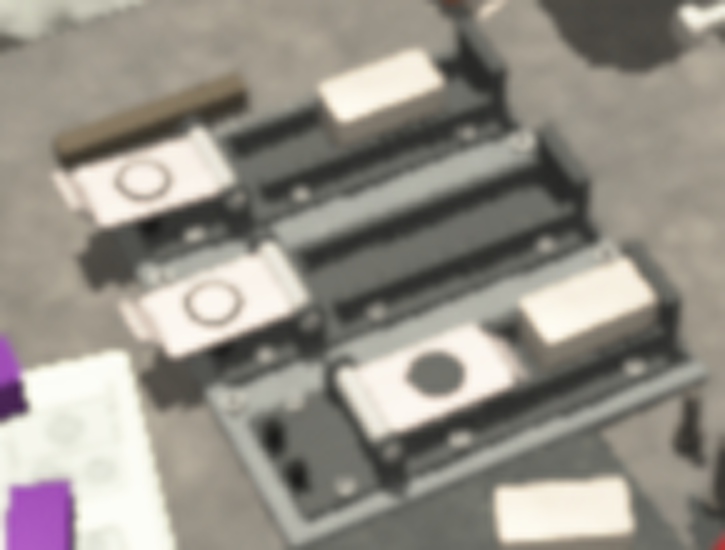

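The left slot is confirmed. Its block ends at crop y≈108–235, with a gap to the stop at y≈68, and its flag shows the open circle. Next I fit the rack pose.

Run:
```python
from h import *
import pickle
from scipy.optimize import least_squares
d=pickle.load(open("c0.pkl","rb")); ct,cs=d["top"],d["scene"]
T=lambda x,y:(165+(x+.5)/6-.5,130+(y+.5)/6-.5)
S=lambda x,y:(165+(x+.5)/5-.5,120+(y+.5)/5-.5)
L=[(T(85,497),(-49,111,6)),(T(628,497),(-49,-111,6)),(T(633,50),(139,-111,6)),(T(103,48),(139,111,6))]
# empty-flag: plate end corners top face z=26, x=-58; kept block top corners
L+=[(T(305,515),(-58,17.5,26)),(T(395,515),(-58,-17.5,26)),(T(513,60),(126,-75+12.5,35)),(T(578,60),(126,-75-12.5,35)),(T(576,187),(76,-87.5,35)),(T(512,185),(76,-62.5,35))]
LS=[(S(298,543),(-49,-111,6)),(S(706,372),(139,-111,6)),(S(533,358),(76,-87.5,10)),(S(624,256),(126,-62.5,35)),(S(520,318),(76,-62.5,35)),(S(178,357),(-58,-17.5,26))]
def W(p,P):
    x,y,a=p; P=np.array(P)/1000.; c,s=np.cos(a),np.sin(a)
    return np.c_[x+c*P[:,0]-s*P[:,1],y+s*P[:,0]+c*P[:,1],P[:,2]]
def f(p,which):
    r=[]
    for c,l in((ct,L),(cs,LS)):
        if (c is ct and 't' in which) or (c is cs and 's' in which):
            r.append(proj(c,W(p,[q[1] for q in l]))-np.array([q[0] for q in l]))
    return np.vstack(r).ravel()
for w in('t','s','ts'):
    r=least_squares(f,[.45,-.1,0],args=(w,)); print(w,r.x[:2].round(4),np.degrees(r.x[2]).round(2)); print(r.fun.reshape(-1,2).round(1).tolist())
p=r.x
inv=lambda P:((np.array([[np.cos(p[2]),np.sin(p[2])],[-np.sin(p[2]),np.cos(p[2])]])@(P[:2]-p[:2]))*1000).round(1)
print("block",[inv(ray(ct,*T(*q),.035)) for q in((137,108),(205,108),(203,235),(137,232))])
print("blockS",[inv(ray(cs,*S(*q),.035)) for q in((318,93),(333,135),(443,87),(420,48))])
print("flag end",[inv(ray(ct,*T(*q),.026)) for q in((120,513),(205,515))],[inv(ray(ct,*T(*q),.034)) for q in((128,536),(185,536))])
print("flag S",[inv(ray(cs,*S(*q),.026)) for q in((62,170),(90,227),(232,172))],)
print("world slot",W(p,[(0,75,0),(-67,75,34),(52,75,0),(76,75,0)]).round(4))
for x in (50,60,150): pass
print("stone", [ray(ct,*T(*q),.012).round(3) for q in((25,290),(60,505),(65,290))])
np.save("rack.npy",p)
```

```text
t [ 0.5398 -0.084 ] -1.83
[[-0.5, -0.1], [0.5, 0.8], [0.3, -0.0], [-0.6, -0.3], [0.3, 0.1], [0.0, 0.3], [0.3, 0.2], [-0.2, 0.2], [-0.1, -0.7], [0.1, -0.5]]
s [ 0.5376 -0.0835] -1.23
[[-1.1, 0.7], [0.5, -0.8], [2.7, 4.2], [0.1, -0.5], [-0.5, -4.1], [-1.7, -0.1]]
ts [ 0.539  -0.0836] -1.78
[[-0.7, 0.3], [0.3, 1.1], [0.0, 0.2], [-0.8, -0.0], [0.2, 0.4], [-0.1, 0.6], [0.0, 0.4], [-0.5, 0.5], [-0.3, -0.5], [-0.1, -0.2], [-1.0, 0.5], [1.0, -0.4], [3.1, 4.3], [0.8, -0.2], [0.1, -4.0], [-1.2, -0.5]]
block [array([106.1,  88.9]), array([106.3,  61.4]), array([54.1, 60.6]), array([55.2, 87.1])]
blockS [array([53.2, 81.8]), array([48.1, 55.7]), array([103.1,  59.9]), array([105.2,  86.5])]
flag end [array([-56.8,  91.4]), array([-57.3,  57.6])] [array([-66.7,  86.6]), array([-66.5,  64.1])]
flag S [array([-60.4,  98.8]), array([-61.9,  62.4]), array([ 3.8, 63.9])]
world slot [[ 0.5414 -0.0086  0.    ]
 [ 0.4744 -0.0065  0.034 ]
 [ 0.5933 -0.0102  0.    ]
 [ 0.6173 -0.011   0.    ]]
stone [array([0.579, 0.051, 0.012]), array([0.49 , 0.036, 0.012]), array([0.578, 0.035, 0.012])]
```

Emit:
jog_arm(
  motion="15 26 0 0 0 -10 255; 15 26 0 0 0 -10 255; 15 26 0 0 0 -10 255; 15 26 0 0 0 -10 255; 15 26 0 0 0 -10 255",
)

```text
time: 0.72
ee_pos: [0.3713, -0.3488, 0.2392]
ee_rot: [[0.985, 0.172, -0.0], [0.172, -0.985, 0.0], [-0.0, -0.0, -1.0]]
force: [-0.2, -0.1, 0.4]
finger_gap: -0.0003
grasp_force: 0.0
```

Emit:
jog_arm(
  motion="10 17 -2 0 0 -6 255; 20.3 33.9 -6 0 0 -11.6 255; 20.3 33.9 -10 0 0 -11.6 255; 20.3 33.9 -10 0 0 -11.6 255; 20.3 33.9 -10 0 0 -11.6 255",
)

```text
time: 1.35
ee_pos: [0.5265, -0.0901, 0.1671]
ee_rot: [[0.999, -0.032, 0.0], [-0.032, -0.999, -0.0], [0.0, 0.0, -1.0]]
force: [0.4, -0.7, 0.8]
finger_gap: 0.0002
grasp_force: 0.0
```

Emit:
jog_arm(
  motion="0 0 0 0 0 0 255; 0 0 0 0 0 0 255",
)

```text
time: 1.6
ee_pos: [0.5254, -0.0916, 0.1672]
ee_rot: [[1.0, -0.03, -0.001], [-0.03, -1.0, -0.0], [-0.001, 0.0, -1.0]]
force: [0.6, -0.5, -0.5]
finger_gap: 0.0001
grasp_force: 0.0
```

Run:
```python
from h import *
p=np.load("rack.npy");s=arm.state();print(s["time"],s["ee_pos"],s["ee_rot"][0],s["joints"])
c=cam("scene"); a=c["color"][80:230,150:330,::-1]; cv2.imwrite("pics/s1.png",cv2.resize(a,None,fx=4,fy=4,interpolation=cv2.INTER_CUBIC))
```

```text
1.6 [ 0.52540888 -0.09155472  0.16724408] [ 0.99953932 -0.03031783 -0.00140429] [ 35.23211691  23.7326913  -34.72405611 109.13567917  16.85482065
  52.30284324 -99.41246616]
```

View pics/s1.png

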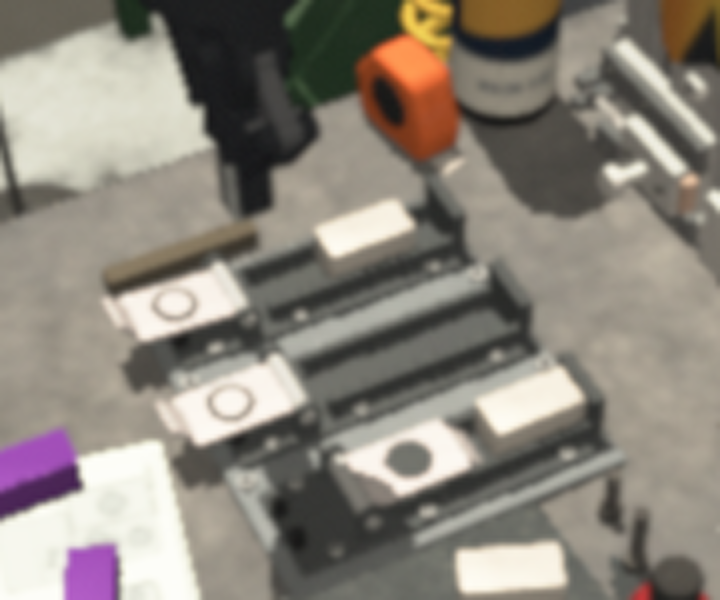

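The fingers are above and behind the left slot, with the tip at (240,205) in the crop, and the scene is unchanged.

Emit:
jog_arm(
  motion="4.8 8.2 0 0 0 0 255; 4.8 8.2 0 0 0 0 255; 4.8 8.2 -6 0 0 0 255; 4.8 8.2 -10 0 0 0 255; 4.8 8.2 -10 0 0 0 255",
)

```text
time: 2.28
ee_pos: [0.5709, -0.012, 0.0651]
ee_rot: [[0.999, -0.034, -0.007], [-0.034, -0.999, -0.001], [-0.007, 0.001, -1.0]]
force: [0.3, 0.7, 0.8]
finger_gap: -0.0001
grasp_force: 0.0
```

Emit:
jog_arm(
  motion="0 0 -1.2 0 0 0 255; 0 0 -2.4 0 0 0 255; 0 0 -3.4 0 0 0 255; 0 0 -3.4 0 0 0 255",
)

```text
time: 2.78
ee_pos: [0.5734, -0.0095, 0.0332]
ee_rot: [[1.0, -0.031, -0.001], [-0.031, -1.0, -0.0], [-0.001, 0.0, -1.0]]
force: [0.3, -0.0, 0.7]
finger_gap: 0.0
grasp_force: 0.0
```

Emit:
jog_arm(
  motion="0.6 -0.02 0 0 0 0 255; 1.2 -0.04 0 0 0 0 255; 1.6 -0.05 0 0 0 0 255; 2 -0.06 0 0 0 0 255; 2.4 -0.08 0 0 0 0 255",
)

```text
time: 3.4
ee_pos: [0.5978, -0.0102, 0.0337]
ee_rot: [[1.0, -0.031, -0.001], [-0.031, -1.0, -0.0], [-0.001, 0.0, -1.0]]
force: [-3.3, 0.4, 2.8]
finger_gap: 0.0002
grasp_force: 1.6
```

Emit:
jog_arm(
  motion="0.2 -0.01 0 0 0 0 255; 0.4 -0.01 0 0 0 0 255; 0.6 -0.02 0 0 0 0 255; 0.6 -0.02 0 0 0 0 255",
)

```text
time: 3.9
ee_pos: [0.6045, -0.0105, 0.0337]
ee_rot: [[1.0, -0.031, 0.001], [-0.031, -1.0, 0.0], [0.001, -0.0, -1.0]]
force: [-1.2, 0.3, 0.6]
finger_gap: 0.0001
grasp_force: 0.4
```

Emit:
jog_arm(
  motion="0.2 0 0 0 0 0 255; 0.2 0 0 0 0 0 255; 0.3 0 0 0 0 0 255; 0.3 0 0 0 0 0 255",
)

```text
time: 4.4
ee_pos: [0.606, -0.0105, 0.0336]
ee_rot: [[1.0, -0.031, -0.002], [-0.031, -1.0, -0.0], [-0.002, 0.0, -1.0]]
force: [-5.3, 0.5, 4.4]
finger_gap: -0.0001
grasp_force: 2.6
```

Emit:
jog_arm(
  motion="0.1 0 0 0 0 0 255; 0.2 0 0 0 0 0 255; 0.2 0 0 0 0 0 255",
)

```text
time: 4.78
ee_pos: [0.606, -0.0105, 0.0335]
ee_rot: [[1.0, -0.031, -0.006], [-0.031, -1.0, -0.001], [-0.006, 0.001, -1.0]]
force: [-10.6, -0.6, 7.8]
finger_gap: 0.0003
grasp_force: 5.1
```

Emit:
jog_arm(
  motion="-2 0.05 0 0 0 0 255; -2.5 0.05 5 0 0 0 255; -6 0.15 9 0 0 0 255; -12 0.35 9 0 0 0 255; -16.3 0.5 9 0 0 0 255",
)

```text
time: 5.4
ee_pos: [0.445, -0.0055, 0.1244]
ee_rot: [[1.0, -0.031, 0.003], [-0.031, -1.0, -0.001], [0.003, 0.001, -1.0]]
force: [0.1, 0.2, 0.3]
finger_gap: -0.0001
grasp_force: 0.0
```

Emit:
jog_arm(
  motion="0 0 0 0 0 0 255; 0 0 -5 0 0 0 255; 0 0 -9.3 0 0 0 255; 0 0 -9.3 0 0 0 255",
)

```text
time: 5.9
ee_pos: [0.4451, -0.005, 0.0286]
ee_rot: [[1.0, -0.031, -0.004], [-0.031, -1.0, 0.001], [-0.004, -0.001, -1.0]]
force: [0.0, 0.9, 0.6]
finger_gap: -0.0001
grasp_force: 0.0
```

Run:
```python
from h import *
s=arm.state();print(s["time"],s["ee_pos"],s["force"])
c=cam("scene"); a=c["color"][80:230,150:330,::-1]; cv2.imwrite("pics/s2.png",cv2.resize(a,None,fx=4,fy=4,interpolation=cv2.INTER_CUBIC))
```

```text
5.9 [ 0.44506156 -0.0050231   0.02864461] [0.02521331 0.9388504  0.57500641]
```

View pics/s2.png

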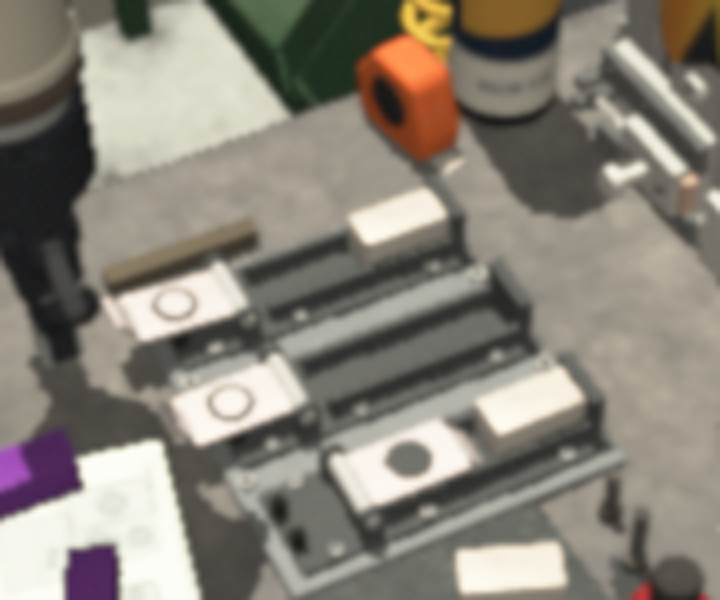

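The block is now home against its stop. The fingertip is in front of the flag's tab, at about (60,355), and the other flags are unchanged. Next I push the flag in and up.

Emit:
jog_arm(
  motion="1 -0.03 0 0 0 0 255; 1.8 -0.05 0.1 0 0 0 255; 2.3 -0.07 0.6 0 0 0 255; 2.7 -0.08 1.1 0 0 0 255; 2.7 -0.08 1.1 0 0 0 255",
)

```text
time: 6.58
ee_pos: [0.4654, -0.0061, 0.0411]
ee_rot: [[0.999, -0.031, -0.014], [-0.031, -1.0, -0.002], [-0.014, 0.002, -1.0]]
force: [-17.1, 2.1, 6.0]
finger_gap: -0.0001
grasp_force: 8.8
```

Run:
```python
from h import *
s=arm.state();print(s["time"],s["ee_pos"],s["force"])
c=cam("scene"); a=c["color"][120:180,155:230,::-1]; cv2.imwrite("pics/s3.png",cv2.resize(a,None,fx=9,fy=9,interpolation=cv2.INTER_CUBIC))
```

```text
6.575 [ 0.46541253 -0.00611875  0.04114329] [-17.08857245   2.10746257   5.98923934]
```

View pics/s3.png

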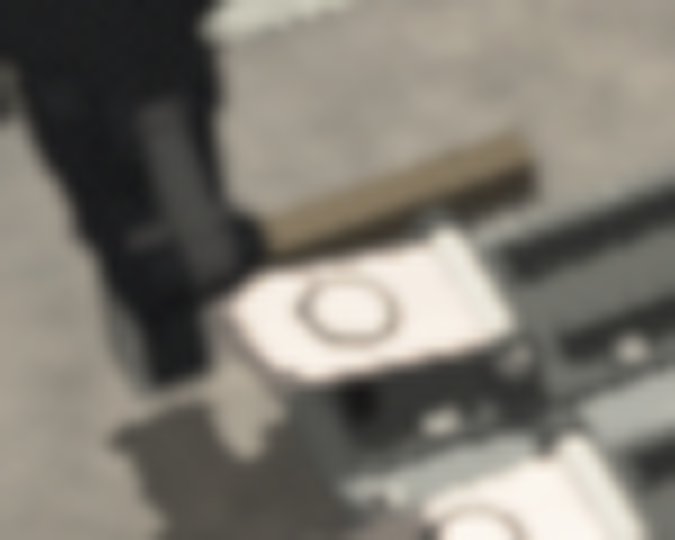

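The tip is in front of the tab but jams on the edge, and the flag hasn't turned. I'll back off and tilt the fingers 30° forward so the tip reaches under the tab.

Emit:
jog_arm(
  motion="-1.5 0.05 0 0 0 0 255; -2.7 0.08 0 0 -10 0 255; -2.7 0.08 -0.6 0 -20 0 255; -2.7 0.08 -1.8 0 -30 0 255; -2.7 0.08 -1.8 0 -30 0 255",
)

```text
time: 7.25
ee_pos: [0.4671, -0.0268, 0.1081]
ee_rot: [[0.914, -0.003, 0.406], [-0.015, -1.0, 0.026], [0.406, -0.03, -0.913]]
force: [-0.2, -1.1, 0.2]
finger_gap: 0.0001
grasp_force: 0.0
```

Emit:
jog_arm(
  motion="0 0 0 0 0 0 255",
)

```text
time: 7.38
ee_pos: [0.4668, -0.0289, 0.1074]
ee_rot: [[0.914, -0.01, 0.405], [-0.021, -0.999, 0.025], [0.404, -0.031, -0.914]]
force: [0.2, -0.2, 0.5]
finger_gap: 0.0
grasp_force: 0.0
```

Run:
```python
from h import *
s=arm.state();print(np.round(s["joints"],1))
c=cam("scene"); a=c["color"][80:230,150:330,::-1]; cv2.imwrite("pics/s4.png",cv2.resize(a,None,fx=4,fy=4,interpolation=cv2.INTER_CUBIC))
```

```text
[  44.5   16.5  -46.1  138.8   61.    11.  -147.3]
```

View pics/s4.png

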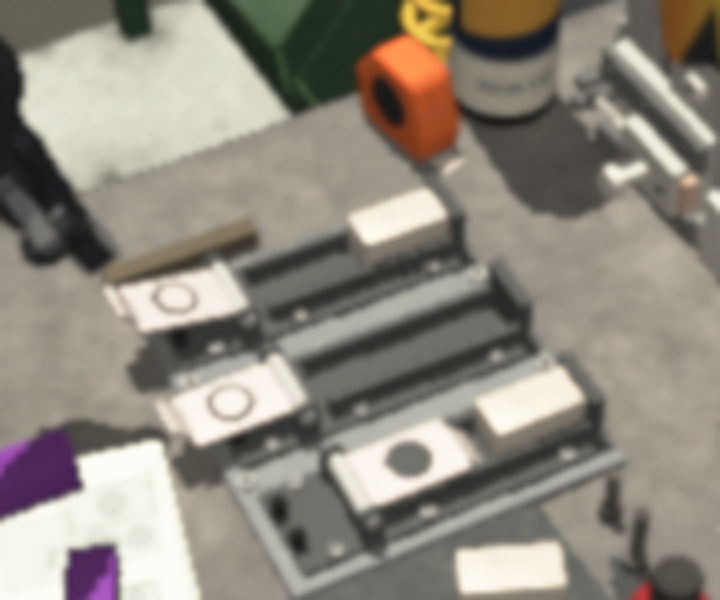

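The tilt ran joints 4, 6 and 7 into their limits, and the scene itself is intact. I'll return to vertical and use the upward-drag approach instead.

Run:
```python
from h import *
from scipy.spatial.transform import Rotation as Ro
s=arm.state(); a=np.radians(-1.78); T=np.array([[np.cos(a),np.sin(a),0],[np.sin(a),-np.cos(a),0],[0,0,-1.]])
print(np.degrees(Ro.from_matrix(T@np.array(s["ee_rot"]).T).as_rotvec()),(np.array([.445,-.0055,.09])-s["ee_pos"])*100)
```

```text
[-1.32295941 23.78192283 -0.88931323] [-2.12035129  2.25596566 -1.66160292]
```

Emit:
jog_arm(
  motion="-1.5 1 0 -0.5 10 -0.5 255; -2.1 2 0 -1 20 -0.7 255; -2.1 2.26 0 -1.3 23.8 -0.9 255; -2.1 2.26 -1.7 -1.3 23.8 -0.9 255; -2.1 2.26 -1.7 -1.3 23.8 -0.9 255",
)

```text
time: 8.05
ee_pos: [0.4431, -0.0024, 0.087]
ee_rot: [[1.0, -0.026, -0.007], [-0.026, -1.0, 0.004], [-0.007, -0.003, -1.0]]
force: [1.0, 0.3, 0.7]
finger_gap: 0.0
grasp_force: 0.0
```

Emit:
jog_arm(
  motion="0 0 0 0 0 0 255; 0 0 0 0 0 0 255",
)

```text
time: 8.3
ee_pos: [0.444, -0.0036, 0.0887]
ee_rot: [[1.0, -0.028, -0.003], [-0.028, -1.0, 0.002], [-0.003, -0.002, -1.0]]
force: [-0.1, -0.9, -0.8]
finger_gap: 0.0004
grasp_force: 0.0
```

Emit:
jog_arm(
  motion="0 -0.2 -4 0 0 0 255; 0 -0.2 -6.6 0 0 0 255; 1.5 -0.25 -6.6 0 0 0 255; 2 -0.27 -6.6 0 0 0 255; 2 -0.27 -6.6 0 0 0 255",
)

```text
time: 8.93
ee_pos: [0.4647, -0.0064, 0.0233]
ee_rot: [[1.0, -0.029, -0.002], [-0.029, -1.0, 0.003], [-0.002, -0.003, -1.0]]
force: [-3.0, 0.0, -0.5]
finger_gap: -0.0002
grasp_force: 1.0
```

Emit:
jog_arm(
  motion="0.15 0 0.3 0 0 0 255; 0.25 0 0.9 0 0 0 255; 0.4 0 1.5 0 0 0 255; 0.6 0 2.0 0 0 0 255; 0.6 0 2.0 0 0 0 255",
)

```text
time: 9.55
ee_pos: [0.4706, -0.0067, 0.043]
ee_rot: [[1.0, -0.029, -0.002], [-0.029, -1.0, 0.003], [-0.002, -0.003, -1.0]]
force: [-0.5, 0.4, -0.1]
finger_gap: -0.0003
grasp_force: 0.0
```

Emit:
jog_arm(
  motion="0.4 -0.01 0.9 0 0 0 255; 0.8 -0.02 1.6 0 0 0 255; 1.2 -0.03 2.0 0 0 0 255; 1.6 -0.04 2.3 0 0 0 255; 2 -0.06 2.5 0 0 0 255",
)

```text
time: 10.18
ee_pos: [0.4895, -0.0071, 0.0674]
ee_rot: [[1.0, -0.029, -0.004], [-0.029, -1.0, 0.003], [-0.004, -0.002, -1.0]]
force: [-4.8, 0.6, 3.2]
finger_gap: 0.0001
grasp_force: 2.2
```

Emit:
jog_arm(
  motion="0.5 -0.01 0.2 0 0 0 255; 1 -0.03 0.3 0 0 0 255; 1.5 -0.05 0.4 0 0 0 255; 2 -0.06 0.4 0 0 0 255; 2.5 -0.08 0.4 0 0 0 255",
)

```text
time: 10.8
ee_pos: [0.5155, -0.0079, 0.0714]
ee_rot: [[1.0, -0.029, -0.003], [-0.029, -1.0, 0.003], [-0.003, -0.003, -1.0]]
force: [-0.4, -1.3, 0.0]
finger_gap: -0.0003
grasp_force: 0.4
```

Run:
```python
from h import *
s=arm.state();print(np.round(s["joints"],1),s["ee_pos"],s["force"])
c=cam("scene"); a=c["color"][80:230,150:330,::-1]; cv2.imwrite("pics/s5.png",cv2.resize(a,None,fx=4,fy=4,interpolation=cv2.INTER_CUBIC))
```

```text
[  37.9   37.7  -50.9  114.3   39.8   47.4 -127.4] [ 0.51553128 -0.0079183   0.07136219] [-0.42437761 -1.28205008  0.0061827 ]
```

View pics/s5.png

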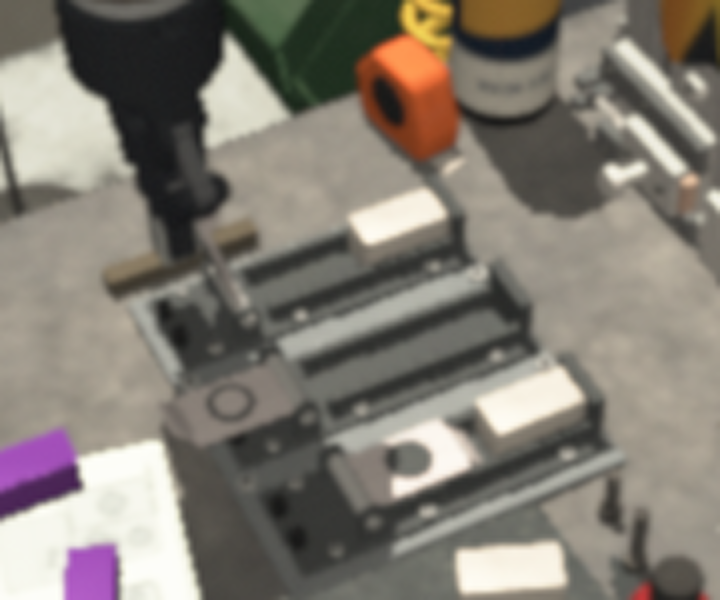

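The flag stands nearly upright, at crop (225,275), with the finger behind it. I push it on over and down.

Emit:
jog_arm(
  motion="0.8 -0.02 0 0 0 0 255; 1.6 -0.04 -0.1 0 0 0 255; 2.4 -0.07 -0.2 0 0 0 255; 3.2 -0.1 -0.4 0 0 0 255; 4 -0.12 -0.8 0 0 0 255",
)

```text
time: 11.48
ee_pos: [0.5555, -0.0092, 0.0631]
ee_rot: [[1.0, -0.029, -0.003], [-0.029, -1.0, 0.003], [-0.003, -0.003, -1.0]]
force: [-0.9, 0.2, 0.3]
finger_gap: 0.0003
grasp_force: 0.3
```

Emit:
jog_arm(
  motion="0.5 -0.01 -0.5 0 0 0 255; 0.9 -0.02 -1 0 0 0 255; 1.3 -0.03 -1.6 0 0 0 255; 1.6 -0.04 -2.2 0 0 0 255; 1.7 -0.04 -2.6 0 0 0 255",
)

```text
time: 12.1
ee_pos: [0.5719, -0.0095, 0.0368]
ee_rot: [[1.0, -0.029, -0.003], [-0.029, -1.0, 0.003], [-0.004, -0.003, -1.0]]
force: [-0.2, -0.0, 0.7]
finger_gap: -0.0
grasp_force: 0.2
```

Emit:
jog_arm(
  motion="0.1 0 -0.15 0 0 0 255; 0.1 0 -0.3 0 0 0 255; 0.1 0 -0.4 0 0 0 255; 0.1 0 -0.4 0 0 0 255",
)

```text
time: 12.6
ee_pos: [0.5731, -0.0094, 0.0341]
ee_rot: [[1.0, -0.029, -0.003], [-0.029, -1.0, 0.002], [-0.003, -0.002, -1.0]]
force: [-1.2, 0.0, 5.2]
finger_gap: -0.0002
grasp_force: 2.6
```

Emit:
jog_arm(
  motion="0 0 -0.15 0 0 0 255; 0 0 -0.25 0 0 0 255; 0 0 -0.25 0 0 0 255",
)

```text
time: 12.98
ee_pos: [0.5732, -0.0094, 0.0337]
ee_rot: [[1.0, -0.028, -0.002], [-0.028, -1.0, 0.001], [-0.002, -0.001, -1.0]]
force: [-8.3, -1.2, 25.0]
finger_gap: -0.0003
grasp_force: 12.1
```

Emit:
jog_arm(
  motion="0 0 2 0 0 0 255; 0 0 6 0 0 0 255; -2 0 12 0 0 0 255; -6 0 14 0 0 0 255; -10 0 14 0 0 0 255",
)

```text
time: 13.6
ee_pos: [0.4736, -0.0091, 0.1731]
ee_rot: [[1.0, -0.028, 0.001], [-0.028, -1.0, 0.002], [0.001, -0.002, -1.0]]
force: [0.9, 0.2, 0.3]
finger_gap: 0.0001
grasp_force: 0.0
```

Emit:
jog_arm(
  motion="0 0 0 0 0 0 255; 0 0 0 0 0 0 255",
)

```text
time: 13.85
ee_pos: [0.4739, -0.0099, 0.1715]
ee_rot: [[1.0, -0.029, -0.001], [-0.029, -1.0, 0.002], [-0.001, -0.002, -1.0]]
force: [0.9, -0.9, -1.0]
finger_gap: 0.0001
grasp_force: 0.0
```

Run:
```python
from h import *
s=arm.state();print(s["ee_pos"],s["force"])
a=cam("scene")["color"][100:240,160:330,::-1]; b=cam("top")["color"][120:220,160:290,::-1]
a=cv2.resize(a,(400,330),interpolation=cv2.INTER_CUBIC);b=cv2.resize(b,(400,330),interpolation=cv2.INTER_CUBIC)
cv2.imwrite("pics/s6.png",np.hstack([a,b]))
```

```text
[ 0.47387027 -0.0098922   0.17149211] [ 0.94995442 -0.9072208  -1.00764351]
```

View pics/s6.png

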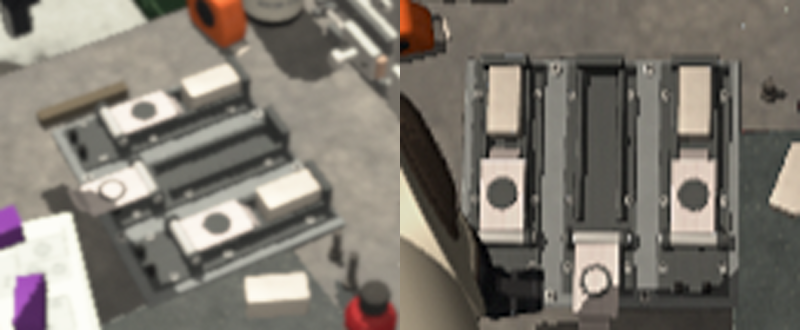

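The left flag now lies flat with its full disc up, at (143,110) in the left panel. Its block is home just like the kept one, and the empty slot's flag is unchanged.

```bash
python3 -c "
from bench import arm
print(arm.hand_in())"
```

```text
the job is handed in; nothing more can be done
None
```

I pushed the left slot's block home against its back stop, then turned its flag over to lie flat with the full disc up. The final pictures show the empty slot, the kept slot and the loose items in view as they were, and I handed the job in at about 14 s of the 50 s.

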